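Taper shank: seat it by twist and push, free it with the wedge

TASK

Try out the taper fit of the square-headed tool: take it from the grey stand, push it into the bench socket while turning it to and fro until its tang drops into the slot hidden inside, press it gently down until its flange sits flat on the socket, and let go of it. Then free it only with the socket's own wedge: push the wedge in all the way, so that the tool pops up and is left standing loose, upright and raised in the socket. Press only lightly as long as the tang is not in its slot, never force the wedge against its stop, and leave the round-headed tool alone in the stand.

Things in the scene. Friction and masses are not known exactly. Their poses are not given: they have to be found in the camera images.
- square_tool: The steel tool to try, square-headed, about 0.2 kg. Flange 34 mm across, 4 mm thick; below it a taper shank 32 mm long, 24 mm across at the flange, 16 mm at the small end; then a 9 mm neck with a snap ridge 17 mm across; then the tang. Origin: on the axis at the underside of the flange; z up along the axis, x and y square to the flats of the head.
- square_tool_grip (a point): Centre of the square grip head of that tool: 22 x 22 mm, 34 mm tall, reaching 17 mm above and below this point; the flange's upper face is its lower end. This point is 21 mm above the underside of the flange. Same axes as the tool.
- square_tool_tang (a point): Lower end of that tool's flat tang, 63 mm below the underside of the flange. The tang is 22 mm long, 15 mm broad along the tool's x and 6 mm thick along y; its lowest 1.5 mm are narrowed to 14.4 x 5.2 mm. It fits its slot either way round (half a turn).
- round_tool: A second steel tool with the same flange and shank but a round head 26 mm across, 34 mm tall. Not to be used: stays in the stand. Origin on its axis at the underside of the flange.
- stand: Fixed grey plastic block, 150 x 60 x 70 mm, with two upright holes 84 mm apart along its x axis; each tool hangs in a hole, flange on the top face, shank in the hole with about 1.5 mm of play. Either tool may be in either hole. Origin: centre of the underside.
- socket: Fixed bench socket: steel cylinder, bore upright and open at the top, 52 mm across at the top, 58 mm below, on a base plate 96 x 76 mm. Origin: centre of the underside. z up; y is the direction in which the wedge is driven. Contains the hidden collar, catches and the wedge.
- socket_mouth (a point): Centre of the socket's mouth, on its axis and its flat top face, 85 mm above the bench; same axes as the socket. The taper bore is 26.6 mm across here, with about 1.3 mm of play round the seated shank (3.5 mm while it is 20 mm too high). Seated, the flange's underside lies on this face, so the grip centre is 21 mm above this point.
- socket_slot (a point): On the axis 43 mm below the mouth: top of a stiff collar with a 17.5 x 7.8 mm slot for the tang, long side along socket x but turned by an unseen angle up to 0.7 rad (40 degrees) either way. Until the tang is within 0.1 to 0.2 rad of it, the tool stands on the collar, flange 18 to 20 mm too high. 5 N presses feel it. It is sprung downwards (see collar_press) and turns only at 0.3 N m.
- socket_catch (a point): On the axis 34 mm below the mouth: two sprung catches. Once the tang is in the slot the tool drops 8 to 13 mm until its ridge meets them, flange some 7 mm above the face; pressing past them takes 5 to 15 N, then the flange comes down on the face and they hold the tool there.
- collar_press (a joint): How far the hidden collar is pushed down on its spring, m: 0 untouched, 0.001 more for every 5 N (after the first 3 N); its stop is at 0.008. A tang that is not in line with the slot presses it down; more than 0.005, some 28 N, damages it.
- wedge (a joint): Travel of the captive wedge, m: 0 to 0.004 as found, 0.045 fully in. It meets the seated tool's tang at 0.011 to 0.016 and has lifted the tool 8 mm by about 0.036; beyond that its top is flat, so the tool stays up. Pushing takes 2 N when free, up to about 20 N while lifting. It stays where it is left; pushed in more than 0.008 too early it bars the seating.
- wedge_head (a point): Middle of the outer face of the wedge's upright push plate, 30 mm wide, from 11 to 55 mm above the bench; this point is 36 mm above the bench, on a small rubber pad 14 mm wide. It is 125 mm from the socket's axis on the socket's -y side at wedge travel 0 and moves with the wedge along the socket's +y. Same axes as the socket.
Mind the look-alikes: they are no part of the job. Leave any red look-alike of the square_tool alone.

How it is judged (in metres and radians):
On the way, in this order (a step that is already met when the one before it is completed fails the run):
1. the square-headed tool is pressed home: flange flat on the socket's face (within 2 mm), upright, and let go (z of square_tool_grip in the frame of socket_mouth between 0.018 and 0.023 m and horizontal distance between square_tool_grip and socket_mouth below 0.004 m and angle between square_tool's own z axis and vertical below 0.06 rad and contact force between the fingers and square_tool below 0.1 N), for 0.2 s.
2. the wedge presses up on the still seated, untouched tool (contact force between wedge and square_tool above 4 N and z of square_tool_grip in the frame of socket_mouth below 0.025 m and contact force between the fingers and square_tool below 0.1 N), for 0.01 s.
At the end, for the whole second after the job is handed in: The wedge is pushed in by at least 35 mm of its 45 mm, and the square-headed tool stands at rest in the socket, freed and raised on the wedge with its flange 5 to 11 mm above the face, within 8 mm of the axis and 7 degrees of upright (value of joint wedge above 0.035 m and z of square_tool_grip in the frame of socket_mouth between 0.026 and 0.032 m and horizontal distance between square_tool_grip and socket_mouth below 0.008 m and angle between square_tool's own z axis and vertical below 0.12 rad and linear speed of each of square_tool, round_tool below 0.02 m/s); the robot touches nothing.
It fails at once if the hidden collar is pushed down by more than 5 mm (pressing hard on it with the tang out of line) (value of joint collar_press above 0.005 m).
It fails at once if the fingers push the wedge with more than 60 N (contact force between the fingers and wedge above 60 N).
It fails at once if the round-headed tool is moved more than 15 mm (distance of round_tool from where it was at the start of the episode above 0.015 m).
It also fails if it takes over 64 s, if anything falls off the work surface, if the arm or the gripper's body presses on something with over 40 N, if the wrist force passes 120 N, or if a joint passes its speed limit or range.

ROBOT

A 6-joint arm with a two-finger parallel gripper is mounted at the origin on a cart in front of the work surface, level with it; the furniture and walls round the work are solid. World frame = base frame: x ahead of the robot, y to its left, z up, the work surface at z = 0. Lengths are in mm, angles in rad, forces in N, time in s.
With the tool pointing down it reaches from about 325 to 775 mm from the base axis. Payload 5.5 kg.
Tool frame: the origin (TCP) lies at the very end of the fingers, on their centre line; the grasp point (between the pads) lies 19 mm behind it; z points along the fingers, y is the line along which they close (so a half turn about z gives the same grasp; the last joint's range is limited). The gripper opens to 88 mm and grips with 3 to 60 N. Pads are 20 mm wide; open, the fingers measure 115 mm over their backs; the gripper's body (75 mm by 178 mm) begins 61 mm behind the grasp point.
Start: joints at [1.097, 0.091, 1.231, -0, 1.82, -0.057], TCP at [242.908, 548.646, 222.631] pointing down, gripper open.
Joint ranges: [-2.87, 2.87], [-0.86, 2.18], [0.17, 2.46], [-1.51, 4.65], [0.06, 2.69], [-2.65, 2.65]. Speed limits (rad/s): [2.57, 2.57, 3.01, 3.14, 3.14, 3.14].

INTERFACE

Orientations are given as a unit quaternion [w, x, y, z].
In Python, from workcell import telemetry, viewer, ticket gives the robot as it stands.
- The arm moves only by the tool apply_moves, never from a script. Its argument "increments" is a list of rows, each a list of 3 entries, a list of its own where there are three numbers: the shift along the tool's x, y, z in m, then the turn about the tool's z in rad, then the opening, from 0 (shut) to 1 (fully open). In form: [[[x, y, z], turn, grip], ...]. A call has 1 to 8 rows; each row shifts and turns the commanded pose from where the row before left it, along the tool's axes as they then stand; what a row does not reach is not made up. A row lasts 1/12 s, in which the tool goes at most 41.7 mm and 7.16 degrees, less where a joint would pass 70% of its speed; a pose out of reach is approached as far as the arm can. A call with a gripper value outside its range is refused whole. The fingers move at their own pace and stop on an object; "newtons" is the grip in N (left out, the last holds). Time passes only in rows, so rows that do not move let the fingers close. It gives the time, the measured TCP pose, the force, the opening and the grip force at its end, in the units of the state.
- telemetry.read_state(): the state, without advancing time (a new reading comes with each control period).
- viewer.capture(name): name is "scene" or "side" or "wrist"; returns the picture (420x560x3 uint8, red, green, blue); there is no depth.
- viewer.get_calibration(name): a dict with "fx", "fy", "cx", "cy" (pixels), "position" and "orientation" of the camera in the world; the wrist camera has in their place "mount" (4x4, takes a point from camera to tool coordinates, whose origin is the TCP and whose axes are the flange's). Camera axes: x right, y up, looking along -z (the intrinsics and any distortion apply to the point x, -y, -z); pixel columns grow to the right and rows downward; lengths in mm; the calibration is good to about 2 mm. A picture is of the moment at which its call begins: read the wrist's pose just before it. get_calibration takes no time and is no camera call.
- ticket.sign_off(): hands the job in; it is judged then, once.
The state is a dict: "clock": time; "qpos": joint angles; "dq": joint speeds; "effort": joint torques, N m; "position": TCP position; "eef_rot": TCP orientation; "force": force on the tool from outside, world axes, zero at the start; "wrist_torque": the same for the moment, N m; "gripper_width": finger opening in mm; "gripper_force": force on a finger pad.
Only numpy, scipy, OpenCV 4.12 (cv2) and the standard library are available. Lean on these libraries where they do the work, as an engineer would, in place of code of your own. Each camera call takes 0.05 s, during which the arm holds its last target. There are 200 camera calls.

## Working session

There is one attempt and no reset: what is moved stays moved. The work goes in short steps, Python scripts to look and compute and a tool call to move; the robot and the scene stay as the last step left them, time stands still between calls to the robot, and variables do not carry over. Pictures are saved under pics/ and viewed, at most 10 in all, crops included, and the job is handed in when it is done.

Besides the shell and the picture viewer there is one more tool, called after "Call:" as name(argument=value, ...), one argument or row to a line, values as JSON. apply_moves: Moves the arm, as the interface text tells. Its arguments: {"type":"object","properties":{"increments":{"type":"array","items":{"type":"array"}},"newtons":{"type":"number"}},"required":["increments"]}

```bash
mkdir -p pics; ls
cat > h.py <<'E'
import numpy as np, cv2
from scipy.spatial.transform import Rotation as R
from workcell import telemetry, viewer, ticket
def rot(q): return R.from_quat([q[1],q[2],q[3],q[0]]).as_matrix()
def cam(name, st=None):
    c=viewer.get_calibration(name)
    K=np.array([[c['fx'],0,c['cx']],[0,c['fy'],c['cy']],[0,0,1.]])
    d=np.array(c.get('distortion',c.get('dist',[0,0,0,0,0])),float).ravel()
    if 'mount' in c:
        M=np.array(c['mount']); A=rot(st['eef_rot'])
        return K,d,A@M[:3,:3],A@M[:3,3]+np.array(st['position'])
    return K,d,rot(c['orientation']),np.array(c['position'])
def ray(cm,uv):
    K,d,A,p=cm
    n=cv2.undistortPoints(np.array([[uv]],float),K,d)[0,0]
    return p,A@np.array([n[0],-n[1],-1.])
def onz(cm,uv,z):
    p,r=ray(cm,uv); return p+r*(z-p[2])/r[2]
def proj(cm,X):
    K,d,A,p=cm; q=A.T@(np.array(X,float)-p); q=q*[1,-1,-1]
    return cv2.projectPoints(q.reshape(1,1,3),np.zeros(3),np.zeros(3),K,d)[0][0,0]
def save(name,fn,img): cv2.imwrite('pics/'+fn,img[:,:,::-1])
E
python3 - <<'E'
from h import *
for n in ['scene','side','wrist']:
    print(n,viewer.get_calibration(n))
st=telemetry.read_state(); print(st)
a=viewer.capture('scene');b=viewer.capture('side')
np.save('scene0.npy',a);np.save('side0.npy',b)
save('','scene0.png',a);save('','side0.png',b)
E
```

```text
pics
scene {'fx': 519.2288879720608, 'fy': 519.2288879720608, 'cx': 270.8715092661172, 'cy': 201.72224504987855, 'position': array([ -32.39018687, -498.97259673,  837.32327089]), 'orientation': array([ 0.79521895,  0.29231212, -0.1812532 , -0.49932727])}
side {'fx': 379.44544767899845, 'fy': 379.44544767899845, 'cx': 290.22625913258486, 'cy': 211.25856693372972, 'position': array([ 362.10589086, -970.47204163,  439.76019656]), 'orientation': array([ 0.84133613,  0.52802993, -0.05232458, -0.10295653])}
wrist {'fx': 302.3988479541988, 'fy': 302.3988479541988, 'cx': 283.177803044294, 'cy': 205.76284020442964, 'mount': array([[ 7.74240975e-04,  9.62754972e-01,  2.70374306e-01,
         7.42834058e+01],
       [ 9.99999700e-01, -7.41339040e-04, -2.23811566e-04,
        -8.41753854e-02],
       [-1.50366700e-05,  2.70374398e-01, -9.62755257e-01,
        -1.61641393e+02],
       [ 0.00000000e+00,  0.00000000e+00,  0.00000000e+00,
         1.00000000e+00]])}
{'clock': 0.0, 'qpos': array([ 1.09730324e+00,  9.18722798e-02,  1.23188791e+00,  1.64183858e-05,
        1.81980662e+00, -5.67123800e-02]), 'dq': array([-9.78258207e-04,  8.10959411e-04,  5.54116724e-05,  1.50874412e-03,
       -4.77204821e-04, -1.14838705e-03]), 'effort': array([-1.09296448e-03, -4.46461415e+01, -4.06438208e+01,  6.97320281e-02,
        2.96346552e-02, -1.29031814e-04]), 'position': array([242.75694799, 548.36794298, 221.49771119]), 'eef_rot': array([-2.66302360e-04,  2.06883276e-01,  9.78365134e-01, -9.50508610e-04]), 'force': array([-0.13551853, -0.5357476 , -0.04016238]), 'wrist_torque': array([-0.02322893,  0.02026953, -0.00112253]), 'gripper_force': 0.0, 'gripper_width': 87.71618662428746}
```

View pics/scene0.png

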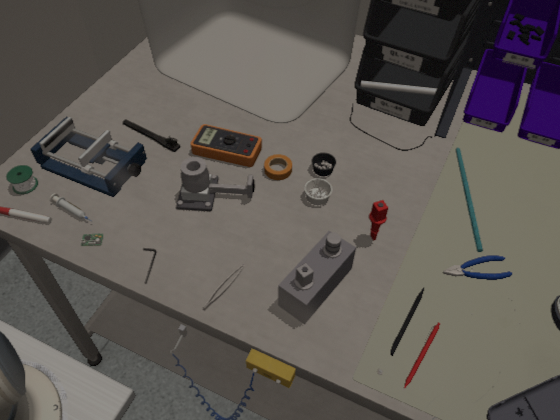

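View pics/side0.png

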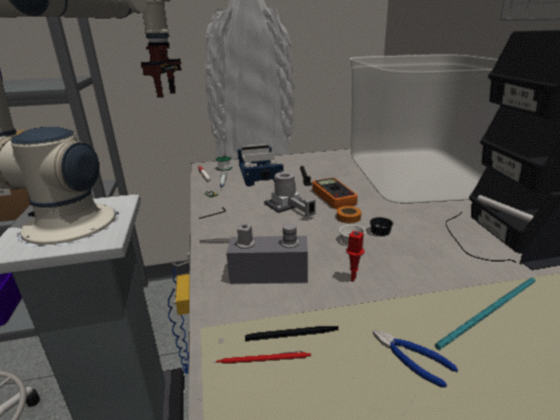

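Scene image: the stand (grey) is at about (317,272). It holds a tool at (304,273), which looks square, and one at (333,242), which looks round. The red look-alike stands at (377,218), the socket is at (195,178), and the wedge plate is at (250,187). I'll enlarge a crop to confirm and take first positions.

Run:
```python
from h import *
a=np.load('scene0.npy');b=np.load('side0.npy')
c1=cv2.resize(a[220:320,270:370],(500,500),interpolation=3)
c2=cv2.resize(a[150:220,165:265],(500,350),interpolation=3)
c=np.zeros((500,800,3),np.uint8)
c[:400,:400]=cv2.resize(c1,(400,400)); c[:280,400:]=cv2.resize(c2,(400,280))
c[280:500,400:]=cv2.resize(b[215:270,225:325],(400,220),interpolation=3)
save('','crop.png',c)
S=cam('scene');D=cam('side')
for n,uv,z in [('sqtop',(304,267),108),('rdtop',(333,236),108),('mouth',(194,167),85),('wpad',(252,187),36)]:
    print(n,onz(S,uv,z).round(1))
```

```text
sqtop [ 417.8 -339.3  108. ]
rdtop [ 498.3 -359.4  108. ]
mouth [554.8 -39.8  85. ]
wpad [ 595.7 -148.3   36. ]
```

View pics/crop.png

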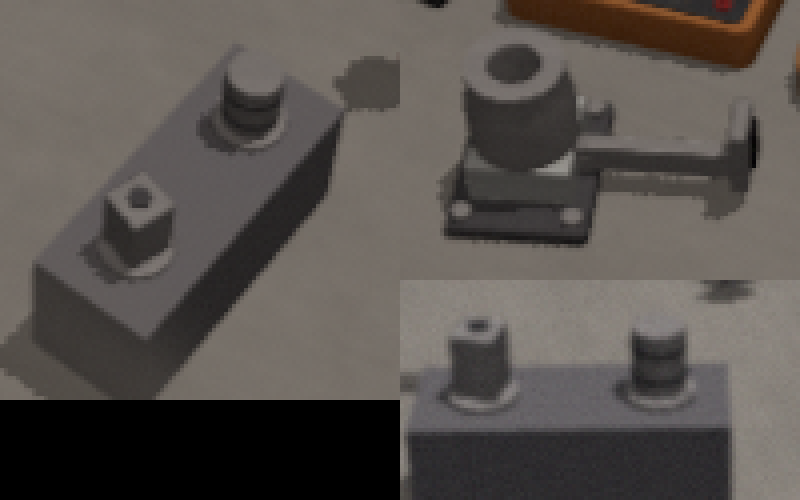

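The crop shows the square-headed tool nearest the robot, with its flat square top and centre hole at scene (304.7,269.5). The round, ringed tool is at (333.5,238). The red one stands apart from the stand, so it is the look-alike. The grey square one is the tool I want. The socket mouth is at (193.7,166), with the wedge plate to its right. I'm moving above the square tool now.

Call:
apply_moves(
  increments=[
    [[-0.0294, -0.0265, 0], 0, 0.6],
    [[-0.0294, -0.0265, 0], 0, 0.6],
    [[-0.0294, -0.0265, 0], 0, 0.6],
    [[-0.0294, -0.0265, 0], 0, 0.6],
    [[-0.0294, -0.0265, 0], 0, 0.6],
    [[-0.0294, -0.0265, 0], 0, 0.6],
    [[-0.0294, -0.0265, 0], 0, 0.6],
    [[-0.0294, -0.0265, 0], 0, 0.6],
  ],
)

```text
clock: 0.77
position: [372.3, 257.7, 222.3]
eef_rot: [-0.0, 0.207, 0.978, -0.0]
force: [1.1, -0.0, -0.2]
gripper_width: 53.1
gripper_force: 0.0
```

Call:
apply_moves(
  increments=[
    [[-0.0294, -0.0265, 0], 0, 0.6],
    [[-0.0294, -0.0265, 0], 0, 0.6],
    [[-0.0294, -0.0265, 0], 0, 0.6],
    [[-0.0151, -0.0347, 0], 0, 0.6],
    [[-0.0151, -0.0347, 0], 0, 0.6],
    [[-0.0151, -0.0347, 0], 0, 0.6],
    [[-0.0151, -0.0347, 0], 0, 0.6],
    [[-0.0151, -0.0347, 0], 0, 0.6],
  ],
)

```text
clock: 1.43
position: [418.8, -39.8, 222.3]
eef_rot: [-0.0, 0.207, 0.978, 0.0]
force: [0.7, 0.5, -0.1]
gripper_width: 52.7
gripper_force: 0.0
```

Call:
apply_moves(
  increments=[
    [[-0.0151, -0.0347, 0], 0, 0.6],
    [[-0.0151, -0.0347, 0], 0, 0.6],
    [[-0.0151, -0.0347, 0], 0, 0.6],
    [[-0.0151, -0.0347, 0], 0, 0.6],
    [[-0.0151, -0.0347, 0], 0, 0.6],
    [[-0.0151, -0.0347, 0], 0, 0.6],
    [[-0.0151, -0.0347, 0], 0, 0.6],
    [[-0.0151, -0.0347, 0], 0, 0.6],
  ],
)

```text
clock: 2.1
position: [416.9, -342.6, 222.1]
eef_rot: [-0.0, 0.207, 0.978, 0.0]
force: [0.8, 0.2, 0.9]
gripper_width: 52.7
gripper_force: 0.0
```

Run:
```python
from h import *
st=telemetry.read_state(); w=viewer.capture('wrist'); np.save('w1.npy',w); np.save('w1p.npy',st['position']);np.save('w1q.npy',st['eef_rot'])
print(st['clock'],st['position'],st['eef_rot'],st['qpos'].round(2))
C=cam('wrist',st); print(proj(C,[417,-342,108]))
save('','w1.png',w)
S=cam('scene')
print([onz(S,u,108).round(1) for u in [(296,270),(305.5,264),(313.5,271.5),(303.75,277)]])
```

```text
2.1 [ 416.8958968  -342.62546417  222.13875332] [-2.52087208e-04  2.07046106e-01  9.78331129e-01  2.19478460e-04] [-0.75 -0.07  1.39  0.    1.82 -1.9 ]
[283.8143729  202.44199649]
[array([ 406.6, -329.7,  108. ]), array([ 424.3, -339.2,  108. ]), array([ 416.5, -357. ,  108. ]), array([ 399.8, -346.7,  108. ])]
```

View pics/w1.png

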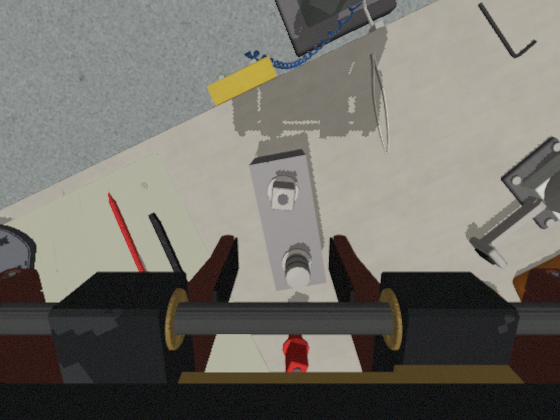

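The wrist view shows the square tool's top at about (283,199), nearly aligned with the gripper, and the round tool at (297,268). I'll measure the top face.

Run:
```python
from h import *
w=np.load('w1.npy'); st=dict(position=np.load('w1p.npy'),eef_rot=np.load('w1q.npy')); C=cam('wrist',st)
g=cv2.cvtColor(w,cv2.COLOR_RGB2GRAY)
c=g[165:220,260:310]
print(c[::3,::3])
big=cv2.resize(w[165:220,255:315],(600,550),interpolation=cv2.INTER_CUBIC); save('','w1c.png',big)
```

```text
[[152 153 153 153 151 150 153 154 154 153 153 153 156 153 153 153 121]
 [151 153 154 151 152 153 154 152 153 152 154 152 153 153 154 152 131]
 [151 152 152 153 153 143 101 111 107 102 113 118 153 150 153 153 144]
 [152 152 153 151 152 151 101 103  99 100  99 101 123 153 153 153 147]
 [152 152 152 153 143  91 117 126 124 120 105  99 130 154 153 153 153]
 [154 153 152 152 173 132 124 124 122 126 128 113 100 154 154 155 151]
 [155 153 152 147 172  70  69  70  71  69  64  87 164 152 153 152 152]
 [152 153 148 190 151  69  70  71  71  69  68  70 178 151 153 152 151]
 [152 153 145 189 134 179 173 177 165 150 125 119 187 140 153 152 151]
 [153 153 149 189 149 183 187 184 182 179 182 170 186 152 153 152 153]
 [151 151 152 189 152 187 172 104 109 159 178 167 186 154 152 152 152]
 [152 153 151 173 164 187 113 109 109 113 180 155 169 153 153 153 152]
 [152 151 153 153 169 182 130 108 107 129 176 148 152 152 153 151 152]
 [153 151 153 152 170 182 177 121 128 178 179 148 152 151 152 150 152]
 [152 153 152 151 174 181 181 181 178 178 179 143 154 151 154 152 153]
 [152 152 153 151 148 154 151 153 148 150 145 149 151 151 152 152 151]
 [153 152 151 149 150 152 153 153 152 151 151 150 151 151 153 152 148]
 [155 151 151 151 149 151 151 153 153 151 151 148 152 150 153 151 151]
 [165 151 151 150 151 151 151 150 151 152 151 150 153 152 151 152 150]]
```

View pics/w1c.png

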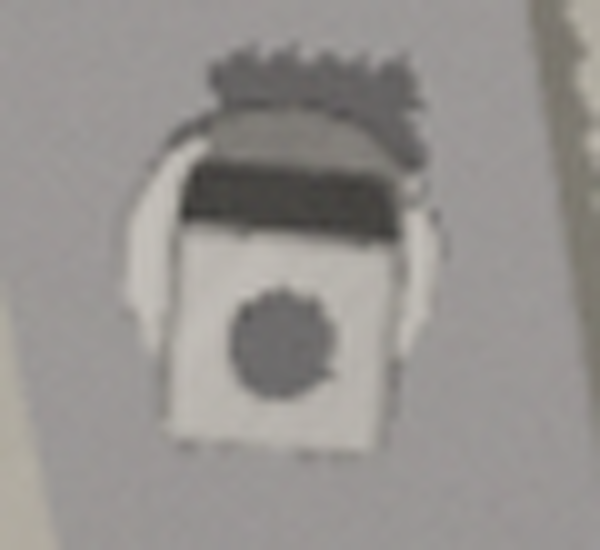

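The top face is centred at (283.1,198.8) and turned 0.07 rad from the gripper. That puts it 3.7 mm along tool +x. I'm descending to grip.

Call:
apply_moves(
  increments=[
    [[0.0037, -0.0005, 0.03], 0.07, 0.6],
    [[0, 0, 0.036], 0, 0.6],
    [[0, 0, 0.036], 0, 0.6],
    [[0, 0, 0.03], 0, 0.6],
    [[0, 0, 0.012], 0, 0.6],
    [[0, 0, 0], 0, 0.6],
    [[0, 0, 0], 0, 0.2],
    [[0, 0, 0], 0, 0],
  ],
  newtons=30,
)

```text
clock: 2.82
position: [414.9, -340.5, 81.3]
eef_rot: [0.002, 0.241, 0.971, -0.001]
force: [0.5, 0.7, 0.0]
gripper_width: 42.4
gripper_force: 0.0
```

Call:
apply_moves(
  increments=[
    [[0, 0, 0], 0, 0],
    [[0, 0, 0], 0, 0],
    [[0, 0, 0], 0, 0],
  ],
)

```text
clock: 3.07
position: [414.5, -340.6, 80.4]
eef_rot: [0.001, 0.241, 0.971, -0.001]
force: [-1.3, -2.5, 1.6]
gripper_width: 23.2
gripper_force: 1.2
```

Call:
apply_moves(
  increments=[
    [[0, 0, 0], 0, 0],
    [[0, 0, 0], 0, 0],
    [[0, 0, -0.02], 0, 0],
    [[0, 0, -0.03], 0, 0],
    [[0, 0, -0.035], 0, 0],
    [[0, 0, -0.035], 0, 0],
    [[0, 0, 0], 0, 0],
    [[0, 0, 0], 0, 0],
  ],
)

```text
clock: 3.73
position: [414.6, -340.2, 200.7]
eef_rot: [0.002, 0.241, 0.971, -0.001]
force: [0.4, -0.3, -2.7]
gripper_width: 21.9
gripper_force: 30.0
```

Run:
```python
from h import *
st=telemetry.read_state(); b=viewer.capture('side'); a=viewer.capture('scene'); np.save('side1.npy',b); np.save('scene1.npy',a)
print(st['clock'],st['position'],st['eef_rot'],st['gripper_width'],st['gripper_force'],st['force'])
D=cam('side');S=cam('scene')
p=st['position']; X=[p[0],p[1],p[2]+11-40]
u=proj(D,X).astype(int);v=proj(S,X).astype(int); print(u,v)
c=np.zeros((400,800,3),np.uint8)
c[:,:400]=cv2.resize(b[u[1]-30:u[1]+30,u[0]-30:u[0]+30],(400,400),interpolation=3)
c[:,400:]=cv2.resize(a[v[1]-40:v[1]+40,v[0]-40:v[0]+40],(400,400),interpolation=3)
save('','lift.png',c)
```

```text
3.7333 [ 414.59880147 -340.2440518   200.68522241] [ 1.76329758e-03  2.40938720e-01  9.70538346e-01 -8.62449142e-04] 21.891723450781953 29.999543130397797 [ 0.42667686 -0.32638735 -2.66392323]
[241 194] [305 246]
```

View pics/lift.png

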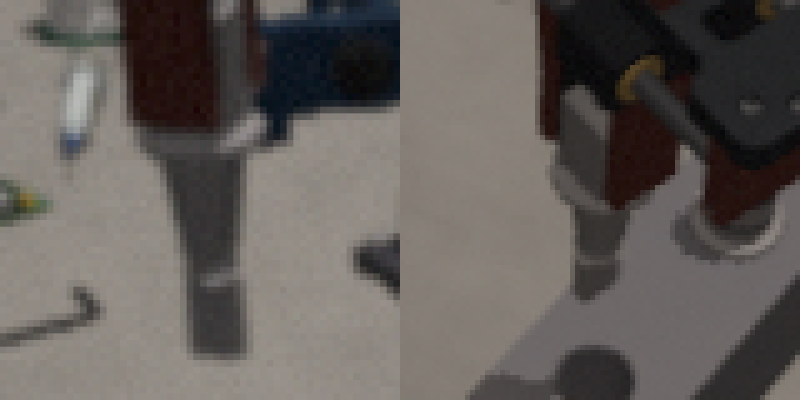

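Side crop: the tang at (218,320) looks as wide (about 16 mm) as a broadside 15 mm face would. So its broad axis lies along the gripper x axis, at yaw −0.487. I'm flying to beside the socket to measure it with the wrist camera.

Call:
apply_moves(
  increments=[
    [[-0.007, 0.0368, 0], 0, 0],
    [[-0.007, 0.0368, 0], 0, 0],
    [[-0.007, 0.0368, 0], 0, 0],
    [[-0.007, 0.0368, 0], 0, 0],
    [[-0.007, 0.0368, 0], 0, 0],
    [[-0.007, 0.0368, 0], 0, 0],
    [[-0.007, 0.0368, 0], 0, 0],
    [[-0.007, 0.0368, 0], 0, 0],
  ],
)

```text
clock: 4.5
position: [601.0, -103.8, 195.2]
eef_rot: [-0.003, 0.241, 0.971, -0.0]
force: [0.5, 0.2, -1.3]
gripper_width: 21.6
gripper_force: 30.0
```

Call:
apply_moves(
  increments=[
    [[-0.007, 0.0368, 0], 0, 0],
    [[0, 0, 0], 0, 0],
    [[0, 0, 0], 0, 0],
  ],
)

```text
clock: 4.75
position: [624.1, -74.5, 194.5]
eef_rot: [-0.003, 0.239, 0.971, -0.0]
force: [-0.0, -0.9, -1.7]
gripper_width: 21.9
gripper_force: 30.0
```

Run:
```python
from h import *
st=telemetry.read_state(); w=viewer.capture('wrist'); np.save('w2.npy',w); np.save('w2p.npy',st['position']);np.save('w2q.npy',st['eef_rot'])
print(st['clock'],st['position'],st['eef_rot'],st['qpos'].round(2))
C=cam('wrist',st); print(proj(C,[554.5,-39.5,85]),proj(C,[596,-148,36]))
save('','w2.png',w)
```

```text
4.75 [624.13904777 -74.48084349 194.52501234] [-3.20299056e-03  2.39355305e-01  9.70926737e-01 -2.25957412e-04] [-0.17  0.17  1.19 -0.    1.78 -1.26]
[281.93314165 117.25672045] [212.11179267 200.9293846 ]
```

View pics/w2.png

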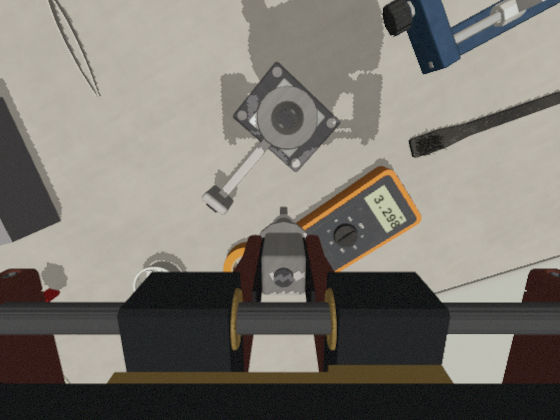

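The wrist view shows the socket mouth at about (288,117), the base-plate corners near (279,64), (338,123), (295,170) and (234,113), and the wedge plate at (217,200).

Run:
```python
from h import *
w=np.load('w2.npy'); st=dict(position=np.load('w2p.npy'),eef_rot=np.load('w2q.npy')); C=cam('wrist',st); S=cam('scene')
P=[onz(C,u,10) for u in [(279,64),(338,123),(295,170),(234,113)]]
for i in range(4):
    e=P[(i+1)%4]-P[i]; print(np.linalg.norm(e).round(1),np.arctan2(e[1],e[0]).round(3))
print('base centre',np.mean(P,0).round(1))
g=cv2.cvtColor(w,cv2.COLOR_RGB2GRAY)
def bore(img,box,lo,cm,z):
    x0,y0,x1,y1=box; m=(img[y0:y1,x0:x1]<lo).astype(np.uint8)
    cs,_=cv2.findContours(m,0,cv2.CHAIN_APPROX_NONE); c=max(cs,key=cv2.contourArea)
    (u,v),ax,an=cv2.fitEllipse(c); print('ell',u+x0,v+y0,ax); print(onz(cm,(u+x0,v+y0),z).round(1))
print(g[90:146:3,258:320:3])
bore(g,(268,98,310,138),125,C,85)
a=cv2.cvtColor(np.load('scene0.npy'),cv2.COLOR_RGB2GRAY); print(a[155:178:2,175:214:2])
print('scene mouth',onz(S,(193.7,166.2),85).round(1),'wedge', onz(C,(215,201),36).round(1))
```

```text
88.4 0.343
70.2 -1.216
92.2 -2.802
69.9 1.872
base centre [557.  -35.3  10. ]
[[ 76  78  79  78  75 122 140 141 139 135 139 140 139 137 130  84  68 129
  130 126 127]
 [ 75  77  81  90 136 140 143 137 137 137 143 137 137 136 135 132 122  68
  126 129 128]
 [ 81  74  83 140 138 141 138 137 137 139 140 139 136 133 133 137 136 105
   69 118 128]
 [103  76 134 140 143 139 137 135 142 138 137 138 133 133 137 137 135 134
   97  69 123]
 [ 78 124 136 141 140 137 136 135  91  73  73  75 109 135 137 135 134 135
  136  75  67]
 [ 77 138 139 139 137 135 108  78  73  75  71  70  70  81 136 130 136 138
  140  94  75]
 [ 94 139 140 137 134 118  75  76  74  73  76  76  70  67  81 135 139 140
  139 129  76]
 [130 140 138 134 138  85  79  75  67  75  76  93 100  70  71 134 138 139
  140 138 150]
 [135 136 137 136 132  77  76  74  77  76  76  78  84  70  70 108 142 137
  138 136 165]
 [136 137 137 139 129  82  77  77  78  75  76  72  78  77  73 103 139 136
  137 134 156]
 [135 134 139 137 126  80  80  79  79  75  75  69  76  77  77 103 137 135
  136 138 152]
 [118 138 135 135 136  81  79  87  79  77  
[... 1153 characters left out ...]
  54  50  84 116 117 114 111 112
  113 112]
 [110 110 111 112 112 113  65  58  55  53  49  47  43 109 112 105 107 111
  112 110]
 [113 111 110 113 111 110  60  58  56  55  48  51  65 111 113  98 104 112
  111 110]
 [112 113 113 106 113 113 101  56  56  51  50  67 111 112 113  59  78 110
  111 110]
 [110 112 112  80 109 113 112 111 106 106 107 113 113 113  74  54  55 101
  108 110]
 [111 112 111  54  53  96 115 116 116 115 115 117  92  63  52  55  54  96
  108 109]
 [111 111 112  59  46  46  51  70  71  71  60  55  49  53  58  60  58 120
  107 111]
 [111 112 113  58  45  48  47  50  48  50  48  50  50  54  59  58  55  91
   90 112]]
scene mouth [556.5 -38.1  85. ] wedge [ 597.5 -145.2   36. ]
```

Run:
```python
from h import *
w=np.load('w2.npy'); p=np.load('w2p.npy'); st=dict(position=p,eef_rot=np.load('w2q.npy')); C=cam('wrist',st); A=rot(st['eef_rot'])
g=cv2.cvtColor(w,cv2.COLOR_RGB2GRAY); print(g[256:300:2,260:310:2])
for x in (-3,0,3): print(x,proj(C,p+A@np.array([x,0,-27.6])),proj(C,p+A@np.array([x,5,-27.6])))
d=np.array([556.6,-36.6,0])-p; print('to mouth tool frame',A.T@d, 'yaw',np.arctan2(A[1,0],A[0,0]), 'axis',A[:,2])
```

```text
[[ 17  79 100 109 108 106 106 108 102 108 110 105 107 103 102 100 104  99
   99  99 103  97  84  24  29]
 [ 18 100 118 121 120 122 123 117 122 125 125 126 122 119 119 118 117 116
  113 114 116 114 103  33  19]
 [ 21 106 120 126 126 125 126 125 128 129 130 129 126 124 125 125 123 123
  123 126 122 121 110  25  23]
 [ 18 105 122 124 124 123 126 127 130 129 127 126 122 126 124 126 124 125
  126 123 123 120 112  23  13]
 [ 21 103 121 124 123 126 126 129 128 128 125 124 125 122 124 124 124 127
  123 124 121 123 107  21  19]
 [ 12 101 119 125 125 126 128 132 129 126 127 124 124 127 123 123 125 125
  124 125 125 122 103  21  21]
 [ 14 104 120 122 125 126 129 128 129 117  73  56  60  72 109 122 126 124
  120 124 126 120 103   8  23]
 [ 14 101 118 123 126 129 128 127  90  57  62  70  70  65  55  80 123 121
  122 125 123 122 106  21  20]
 [ 20  96 119 124 129 129 164 112  67  67  70  69  67  68  71  69  85 121
  172 181 158 122 135  11  28]
 [ 17  89 117 128 127 188 187  68  69  68 102  69  64  65  81 105  76 181
  181 180 179 174 140  21  17]
 [ 19  86 120 128 127 150 178  70  79 107 109  99 
[... 810 characters left out ...]
4 122 123 170 121 118 126 173 165 123 133 174 179 124
  137 158 124 121 137  17  23]
 [ 21 159 153 142 146 166 173 170 166 163 170 169 170 161 168 169 168 167
  169 163 157 167 168  11  14]
 [  9 181 181 182 181 182 181 181 182 181 182 181 182 182 184 181 181 182
  179 179 178 177 178  17  10]
 [ 39 180 182 181 183 180 181 182 181 183 181 181 180 182 183 183 181 182
  181 179 178 178 178  52  22]]
-3 [283.27518163 282.71594068] [293.35908232 282.72274887]
0 [283.28042189 277.27776168] [293.4191688  277.28465089]
3 [283.28571947 271.78010225] [293.47991247 271.78707386]
to mouth tool frame [ 76.21685777   2.5324248  194.98984363] yaw 2.65818048486019 axis [-0.00632791  0.00109453 -0.99997938]
```

The tool is centred in the grip. The mouth is at (556.6,−36.6) and the socket yaw is about 0.345. I'm moving over it and turning to the start of the sweep.

Call:
apply_moves(
  increments=[
    [[0.038, 0.0012, 0], 0, 0],
    [[0.0382, 0.0013, 0], 0, 0],
    [[0, 0, 0], -0.115, 0],
    [[0, 0, 0.01], -0.115, 0],
    [[0, 0, 0.01], 0, 0],
    [[0, 0, 0], 0, 0],
    [[0, 0, 0], 0, 0],
  ],
)

```text
clock: 5.38
position: [557.5, -39.5, 177.1]
eef_rot: [-0.001, 0.13, 0.991, -0.0]
force: [-0.7, 0.8, -3.1]
gripper_width: 22.0
gripper_force: 30.0
```

```bash
cat > s.py <<'E'
from h import *
st=telemetry.read_state(); p=st['position']; A=rot(st['eef_rot'])
print(st['clock'],p.round(1),'F',st['force'].round(1),'T',st['wrist_torque'].round(2),'yaw',round(float(np.arctan2(A[1,0],A[0,0])),3),'axis',A[:,2].round(4),'q6',st['qpos'][5].round(3),'grip',round(st['gripper_width'],1))
d=np.array([556.6,-36.6,95.4])-p; print('TCP to seat, tool frame',(A.T@d).round(1))
E
python3 s.py
```

```text
5.3833 [557.5 -39.5 177.1] F [-0.7  0.8 -3.1] T [-0.03 -0.01 -0.01] yaw 2.88 axis [-2.8e-03  2.0e-04 -1.0e+00] q6 -1.441 grip 22.0
TCP to seat, tool frame [ 1.4  2.7 81.7]
```

Call:
apply_moves(
  increments=[
    [[0.0014, 0.0026, 0], 0, 0],
    [[0, 0, 0.01], 0, 0],
    [[0, 0, 0.015], 0, 0],
    [[0, 0, 0.015], 0, 0],
    [[0, 0, 0.01], 0, 0],
    [[0, 0, 0.005], 0, 0],
    [[0, 0, 0], 0, 0],
    [[0, 0, 0], 0, 0],
  ],
)

```text
clock: 6.05
position: [557.7, -35.8, 123.8]
eef_rot: [0.0, 0.128, 0.992, 0.0]
force: [0.4, 0.5, -1.3]
gripper_width: 21.6
gripper_force: 30.0
```

```bash
python3 s.py
```

```text
6.05 [557.7 -35.8 123.8] F [ 0.4  0.5 -1.3] T [ 0.01  0.   -0.01] yaw 2.885 axis [ 0.  0. -1.] q6 -1.439 grip 21.6
TCP to seat, tool frame [ 0.9 -1.1 28.4]
```

Call:
apply_moves(
  increments=[
    [[0.0008, -0.0009, 0.004], 0, 0],
    [[0, 0, 0.003], 0, 0],
    [[0, 0, 0.002], 0, 0],
    [[0, 0, 0.001], 0, 0],
    [[0, 0, 0], 0, 0],
  ],
)

```text
clock: 6.47
position: [556.9, -36.5, 114.4]
eef_rot: [0.001, 0.128, 0.992, -0.0]
force: [0.1, -0.4, -0.0]
gripper_width: 21.7
gripper_force: 30.0
```

Call:
apply_moves(
  increments=[
    [[0, 0, 0.001], 0, 0],
    [[0, 0, 0], 0, 0],
  ],
)

```text
clock: 6.63
position: [557.0, -36.5, 113.6]
eef_rot: [0.001, 0.128, 0.992, -0.0]
force: [-0.5, -0.3, 2.8]
gripper_width: 22.0
gripper_force: 30.0
```

Call:
apply_moves(
  increments=[
    [[0, 0, 0.001], 0, 0],
    [[0, 0, 0], 0, 0],
  ],
)

```text
clock: 6.8
position: [557.1, -36.5, 112.7]
eef_rot: [0.001, 0.128, 0.992, -0.0]
force: [-1.8, -0.6, 5.4]
gripper_width: 21.6
gripper_force: 30.0
```

Call:
apply_moves(
  increments=[
    [[0, 0, 0], -0.05, 0],
    [[0, 0, 0], -0.05, 0],
    [[0, 0, 0], -0.05, 0],
  ],
)

```text
clock: 7.05
position: [556.9, -36.4, 112.1]
eef_rot: [0.0, 0.052, 0.999, 0.0]
force: [-0.5, 1.3, -1.9]
gripper_width: 21.9
gripper_force: 30.0
```

Call:
apply_moves(
  increments=[
    [[0, 0, 0], -0.05, 0],
    [[0, 0, 0], -0.05, 0],
    [[0, 0, 0], -0.05, 0],
  ],
)

```text
clock: 7.3
position: [556.3, -36.2, 110.5]
eef_rot: [-0.001, -0.023, 1.0, 0.0]
force: [0.2, 0.4, -2.5]
gripper_width: 22.1
gripper_force: 30.0
```

```bash
python3 s.py
```

```text
7.3 [556.3 -36.2 110.5] F [ 0.2  0.4 -2.5] T [ 0.09 -0.05 -0.02] yaw -3.096 axis [-1.4e-03  5.0e-04 -1.0e+00] q6 -1.743 grip 22.1
TCP to seat, tool frame [-0.3 -0.4 15.1]
```

Call:
apply_moves(
  increments=[
    [[0, 0, 0.001], 0.05, 0],
    [[0, 0, 0.001], 0, 0],
    [[0, 0, 0], 0, 0],
  ],
)

```text
clock: 7.55
position: [556.3, -36.3, 108.5]
eef_rot: [-0.001, 0.003, 1.0, 0.0]
force: [0.5, 0.2, -2.0]
gripper_width: 21.7
gripper_force: 30.0
```

Call:
apply_moves(
  increments=[
    [[0, 0, 0.001], 0, 0],
    [[0, 0, 0.001], 0, 0],
    [[0, 0, 0], 0, 0],
  ],
)

```text
clock: 7.8
position: [556.4, -36.3, 107.2]
eef_rot: [-0.0, 0.003, 1.0, 0.0]
force: [0.4, 0.6, -2.7]
gripper_width: 21.9
gripper_force: 30.0
```

```bash
python3 s.py
```

```text
7.8 [556.4 -36.3 107.2] F [ 0.4  0.6 -2.7] T [ 0.1  -0.05 -0.03] yaw 3.135 axis [-7.e-04  2.e-04 -1.e+00] q6 -1.691 grip 21.9
TCP to seat, tool frame [-0.2 -0.3 11.8]
```

The tang is in the slot: z has dropped past the collar with no load. I'm going on down to the catches.

Call:
apply_moves(
  increments=[
    [[0, 0, 0.0015], 0, 0],
    [[0, 0, 0.0015], 0, 0],
    [[0, 0, 0.001], 0, 0],
    [[0, 0, 0], 0, 0],
  ],
)

```text
clock: 8.13
position: [556.5, -36.4, 103.2]
eef_rot: [-0.0, 0.003, 1.0, 0.0]
force: [-0.5, -0.1, -2.5]
gripper_width: 21.9
gripper_force: 30.0
```

Call:
apply_moves(
  increments=[
    [[0, 0, 0.001], 0, 0],
    [[0, 0, 0.001], 0, 0],
    [[0, 0, 0], 0, 0],
  ],
)

```text
clock: 8.38
position: [556.6, -36.3, 101.6]
eef_rot: [0.0, 0.003, 1.0, 0.0]
force: [0.1, 1.1, -1.8]
gripper_width: 22.0
gripper_force: 30.0
```

```bash
python3 s.py
```

```text
8.3833 [556.6 -36.3 101.6] F [ 0.1  1.1 -1.8] T [0.22 0.05 0.04] yaw 3.135 axis [ 1.e-04  2.e-04 -1.e+00] q6 -1.69 grip 22.0
TCP to seat, tool frame [ 0.  -0.3  6.2]
```

Call:
apply_moves(
  increments=[
    [[0, 0, 0.001], 0, 0],
    [[0, 0, 0.001], 0, 0],
    [[0, 0, 0], 0, 0],
  ],
)

```text
clock: 8.63
position: [557.0, -36.3, 99.8]
eef_rot: [0.001, 0.003, 1.0, 0.0]
force: [1.2, 1.5, -1.4]
gripper_width: 22.0
gripper_force: 30.0
```

Call:
apply_moves(
  increments=[
    [[0, 0, 0.001], 0, 0],
    [[0, 0, 0.001], 0, 0],
    [[0, 0, 0], 0, 0],
  ],
)

```text
clock: 8.88
position: [556.3, -36.5, 96.7]
eef_rot: [-0.001, 0.003, 1.0, -0.0]
force: [-0.5, 0.6, -3.3]
gripper_width: 22.0
gripper_force: 30.0
```

Call:
apply_moves(
  increments=[
    [[0, 0, 0.001], 0, 0],
    [[0, 0, 0.001], 0, 0],
    [[0, 0, 0], 0, 0],
  ],
)

```text
clock: 9.13
position: [556.5, -36.5, 95.4]
eef_rot: [-0.0, 0.003, 1.0, -0.0]
force: [0.2, 1.6, -2.8]
gripper_width: 22.3
gripper_force: 30.0
```

```bash
python3 s.py
```

```text
9.1333 [556.5 -36.5  95.4] F [ 0.2  1.6 -2.8] T [ 0.28  0.03 -0.03] yaw 3.135 axis [-6.e-04 -0.e+00 -1.e+00] q6 -1.69 grip 22.3
TCP to seat, tool frame [-0.1 -0.1  0. ]
```

Call:
apply_moves(
  increments=[
    [[0, 0, 0.001], 0, 0],
    [[0, 0, 0.001], 0, 0],
    [[0, 0, 0], 0, 0],
  ],
)

```text
clock: 9.38
position: [556.7, -36.4, 95.3]
eef_rot: [0.0, 0.003, 1.0, -0.0]
force: [-3.7, 1.0, 6.6]
gripper_width: 22.0
gripper_force: 30.0
```

Call:
apply_moves(
  increments=[
    [[0, 0, 0.001], 0, 0],
    [[0, 0, 0.001], 0, 0],
    [[0, 0, 0], 0, 0],
  ],
)

```text
clock: 9.63
position: [556.9, -36.4, 95.3]
eef_rot: [0.001, 0.003, 1.0, -0.0]
force: [-6.4, 2.0, 13.3]
gripper_width: 21.8
gripper_force: 30.0
```

```bash
python3 s.py
```

```text
9.6333 [556.9 -36.4  95.3] F [-6.4  2.  13.3] T [ 0.47  1.36 -0.02] yaw 3.135 axis [ 2.4e-03 -4.0e-04 -1.0e+00] q6 -1.69 grip 21.8
TCP to seat, tool frame [ 0.3 -0.2 -0.1]
```

The hard stop is exactly at the seat height. I'm easing off the load, releasing, and rising a little.

Call:
apply_moves(
  increments=[
    [[0, 0, -0.004], 0, 0],
    [[0, 0, 0], 0, 0],
    [[0, 0, 0], 0, 0.5],
    [[0, 0, 0], 0, 0.5],
    [[0, 0, 0], 0, 0.5],
    [[0, 0, 0], 0, 0.5],
    [[0, 0, 0], 0, 0.5],
    [[0, 0, 0], 0, 0.5],
  ],
)

```text
clock: 10.3
position: [556.7, -36.5, 95.6]
eef_rot: [-0.0, 0.003, 1.0, -0.0]
force: [-0.2, 0.3, 0.5]
gripper_width: 44.0
gripper_force: 0.0
```

Call:
apply_moves(
  increments=[
    [[0, 0, -0.02], 0, 0.5],
    [[0, 0, -0.035], 0, 0.5],
    [[0, 0, -0.035], 0, 0.5],
    [[0, 0, -0.03], 0, 0.5],
    [[0.04, 0, 0], 0, 0],
    [[0.03, 0, 0], 0, 0],
    [[0, 0, 0], 0, 0],
    [[0, 0, 0], 0, 0],
  ],
)

```text
clock: 10.97
position: [486.2, -36.0, 216.2]
eef_rot: [0.001, 0.004, 1.0, -0.0]
force: [0.7, -0.9, -0.6]
gripper_width: 20.9
gripper_force: 0.0
```

```bash
python3 s.py
python3 - <<'E'
from h import *
a=viewer.capture('scene');b=viewer.capture('side'); np.save('scene2.npy',a); np.save('side2.npy',b)
c=np.zeros((500,800,3),np.uint8)
c[:400,:400]=cv2.resize(a[130:230,165:265],(400,400),interpolation=3)
D=cam('side'); u=proj(D,[575,-80,60]).astype(int); print(u)
c[:400,400:]=cv2.resize(b[u[1]-40:u[1]+40,u[0]-40:u[0]+40],(400,400),interpolation=3)
save('','seat.png',c)
E
```

```text
10.9667 [486.2 -36.  216.2] F [ 0.7 -0.9 -0.6] T [ 0.05 -0.05 -0.02] yaw 3.135 axis [ 1.7e-03 -3.0e-04 -1.0e+00] q6 -1.707 grip 20.9
TCP to seat, tool frame [-7.020e+01 -1.000e-01  1.209e+02]
[294 188]
```

View pics/seat.png

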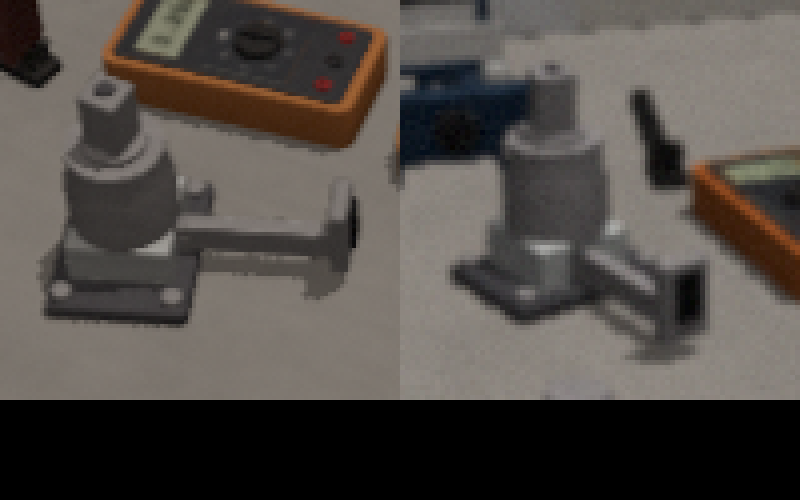

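The tool sits flat and upright in the socket. In the crop the pad is at scene (253,184.5) and side (312,206). I'm travelling to outside the wedge plate and triangulating it.

Call:
apply_moves(
  increments=[
    [[-0.0254, -0.031, 0], 0, 0],
    [[-0.0254, -0.031, 0], 0, 0],
    [[-0.0254, -0.031, 0], 0, 0],
    [[-0.0254, -0.031, 0], 0, 0],
    [[-0.0254, -0.031, 0], 0, 0],
    [[0, 0, 0], 0.12, 0],
    [[0, 0, 0], 0.12, 0],
    [[0, 0, 0], 0.12, 0],
  ],
)

```text
clock: 11.73
position: [613.7, -192.9, 213.0]
eef_rot: [-0.002, 0.186, 0.983, 0.0]
force: [0.8, -0.2, 0.9]
gripper_width: 0.4
gripper_force: 0.0
```

Call:
apply_moves(
  increments=[
    [[0, 0, 0], 0.12, 0],
    [[0, 0, 0], 0.12, 0],
    [[0, 0, 0], 0.12, 0],
    [[0, 0, 0], 0.12, 0],
    [[0, 0, 0], 0.12, 0],
    [[0, 0, 0], 0.12, 0],
    [[0, 0, 0], 0.12, 0],
    [[0, 0, 0], 0, 0],
  ],
)

```text
clock: 12.4
position: [613.4, -192.0, 214.6]
eef_rot: [-0.0, 0.569, 0.822, -0.0]
force: [0.3, -0.3, 0.3]
gripper_width: 0.7
gripper_force: 0.0
```

```bash
cat > w.py <<'E'
from h import *
st=telemetry.read_state(); p=st['position']; A=rot(st['eef_rot'])
s=0.35; X=np.array([np.cos(s),np.sin(s)]); Y=np.array([-X[1],X[0]]); d=p[:2]-[556.6,-36.6]
print(st['clock'],p.round(1),'F',st['force'].round(1),'Fy',(st['force'][:2]@Y).round(1),'yaw err',round(float(np.arctan2(A[1,0],A[0,0])-s-np.pi/2),3),'socket x,y',(d@X).round(1),(d@Y).round(1),'grip',round(st['gripper_width'],1))
E
python3 w.py
python3 - <<'E'
from h import *
S=cam('scene');D=cam('side')
p,r=ray(S,(253,184.5));q,t=ray(D,(312,206))
A=np.stack([r,-t],1); k=np.linalg.lstsq(A,q-p,rcond=None)[0]
print('pad tri',(p+r*k[0]).round(1),(q+t*k[1]).round(1),'onz36',onz(S,(253,184.5),36).round(1),onz(D,(312,206),36).round(1))
for n,u in [('cup',(318,190)),('cup2',(323,163)),('tape',(278,166))]: print(n,onz(S,u,20).round(0))
E
```

```text
12.4 [ 613.4 -192.   214.6] F [ 0.3 -0.3  0.3] Fy -0.4 yaw err 0.01 socket x,y 0.1 -165.4 grip 0.7
pad tri [ 602.1 -147.4   36.9] [ 602.5 -147.3   37.3] onz36 [ 602.8 -147.    36. ] [ 603.3 -144.7   36. ]
cup [ 661. -270.   20.]
cup2 [ 739. -250.   20.]
tape [ 688. -164.   20.]
```

The pad is at about (602,−147,37), 120 mm from the axis, which agrees with the given 121–125 mm. I'm lowering the closed fingers outside it.

Call:
apply_moves(
  increments=[
    [[0, 0.003, 0.03], -0.015, 0],
    [[0, 0, 0.038], 0, 0],
    [[0, 0, 0.038], 0, 0],
    [[0, 0, 0.035], 0, 0],
    [[0, 0, 0.03], 0, 0],
    [[0, 0, 0.015], 0, 0],
    [[0, 0, 0], 0, 0],
    [[0, 0, 0], 0, 0],
  ],
  newtons=20,
)

```text
clock: 13.07
position: [615.1, -190.5, 28.3]
eef_rot: [-0.001, 0.56, 0.828, -0.0]
force: [1.1, -0.0, 0.3]
gripper_width: 0.6
gripper_force: 0.0
```

```bash
python3 w.py
python3 - <<'E'
from h import *
a=viewer.capture('scene'); b=viewer.capture('side')
c=np.zeros((400,800,3),np.uint8)
c[:,:400]=cv2.resize(a[130:230,185:285],(400,400),interpolation=3)
c[:,400:]=cv2.resize(b[150:230,265:345],(400,400),interpolation=3)
save('','push0.png',c)
E
```

```text
13.0667 [ 615.1 -190.5   28.3] F [ 1.1 -0.   0.3] Fy -0.4 yaw err 0.032 socket x,y 2.1 -164.7 grip 0.6
```

View pics/push0.png

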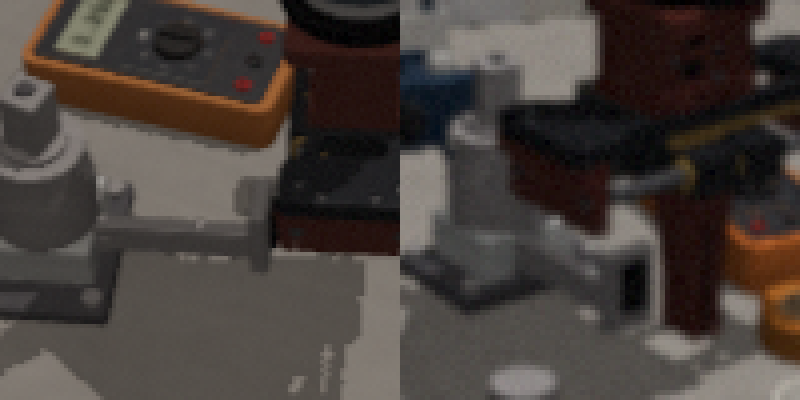

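The finger stands outside the plate, where the projection puts it. I'm approaching and pushing along tool +x.

Call:
apply_moves(
  increments=[
    [[0.01, 0, 0], 0, 0],
    [[0.01, 0, 0], 0, 0],
    [[0.005, 0, 0], 0, 0],
    [[0.003, 0, 0], 0, 0],
    [[0.003, 0, 0], 0, 0],
    [[0.002, 0, 0], 0, 0],
    [[0.002, 0, 0], 0, 0],
    [[0, 0, 0], 0, 0],
  ],
)

```text
clock: 13.83
position: [602.6, -158.3, 30.0]
eef_rot: [0.0, 0.561, 0.828, 0.0]
force: [-0.1, -1.3, 0.6]
gripper_width: 0.2
gripper_force: 0.5
```

```bash
python3 w.py
```

```text
13.8333 [ 602.6 -158.3   30. ] F [-0.1 -1.3  0.6] Fy -1.2 yaw err 0.029 socket x,y 1.5 -130.1 grip 0.2
```

Call:
apply_moves(
  increments=[
    [[0.002, 0, 0], 0, 0],
    [[0.002, 0, 0], 0, 0],
    [[0.002, 0, 0], 0, 0],
    [[0, 0, 0], 0, 0],
  ],
)

```text
clock: 14.17
position: [600.1, -152.4, 29.6]
eef_rot: [-0.0, 0.561, 0.828, 0.0]
force: [1.1, -1.4, 0.6]
gripper_width: 0.4
gripper_force: 0.7
```

```bash
python3 w.py
```

```text
14.1667 [ 600.1 -152.4   29.6] F [ 1.1 -1.4  0.6] Fy -1.7 yaw err 0.029 socket x,y 1.2 -123.7 grip 0.4
```

Call:
apply_moves(
  increments=[
    [[0.002, 0, 0], 0, 0],
    [[0.002, 0, 0], 0, 0],
    [[0.002, 0, 0], 0, 0],
    [[0.002, 0, 0], 0, 0],
  ],
)

```text
clock: 14.5
position: [597.5, -145.7, 29.6]
eef_rot: [0.001, 0.561, 0.828, -0.0]
force: [3.4, -6.4, -2.2]
gripper_width: 0.4
gripper_force: 3.3
```

```bash
python3 w.py
```

```text
14.5 [ 597.5 -145.7   29.6] F [ 3.4 -6.4 -2.2] Fy -7.2 yaw err 0.029 socket x,y 1.0 -116.5 grip 0.4
```

Call:
apply_moves(
  increments=[
    [[0.002, 0, 0], 0, 0],
    [[0.002, 0, 0], 0, 0],
    [[0.002, 0, 0], 0, 0],
    [[0, 0, 0], 0, 0],
  ],
)

```text
clock: 14.83
position: [595.4, -140.3, 29.6]
eef_rot: [0.001, 0.561, 0.828, -0.0]
force: [2.5, -4.0, -1.6]
gripper_width: 0.8
gripper_force: 2.6
```

```bash
python3 w.py
```

```text
14.8333 [ 595.4 -140.3   29.6] F [ 2.5 -4.  -1.6] Fy -4.6 yaw err 0.029 socket x,y 0.9 -110.7 grip 0.8
```

Call:
apply_moves(
  increments=[
    [[0.002, 0, 0], 0, 0],
    [[0.002, 0, 0], 0, 0],
    [[0.002, 0, 0], 0, 0],
    [[0.002, 0, 0], 0, 0],
  ],
)

```text
clock: 15.17
position: [592.2, -132.2, 29.6]
eef_rot: [0.0, 0.561, 0.828, -0.0]
force: [3.1, -3.2, 0.3]
gripper_width: 0.8
gripper_force: 1.7
```

```bash
python3 w.py
```

```text
15.1667 [ 592.2 -132.2   29.6] F [ 3.1 -3.2  0.3] Fy -4.1 yaw err 0.029 socket x,y 0.6 -102.0 grip 0.8
```

Call:
apply_moves(
  increments=[
    [[0.002, 0, 0], 0, 0],
    [[0.002, 0, 0], 0, 0],
    [[0.002, 0, 0], 0, 0],
    [[0, 0, 0], 0, 0],
  ],
)

```text
clock: 15.5
position: [589.6, -125.9, 29.6]
eef_rot: [-0.0, 0.561, 0.828, 0.0]
force: [0.3, -1.0, 0.6]
gripper_width: 0.4
gripper_force: 0.5
```

```bash
python3 w.py
python3 - <<'E'
from h import *
a=viewer.capture('scene'); S=cam('scene')
c=np.zeros((400,800,3),np.uint8); c[:,:400]=cv2.resize(a[120:220,165:265],(400,400),interpolation=3)
np.save('scene3.npy',a)
# head-top bright-face row shift between seated (scene2) and now
b=np.load('scene2.npy')
for im in (b,a):
    g=cv2.cvtColor(im,cv2.COLOR_RGB2GRAY); print(g[140:180,190].tolist())
print(proj(S,[556.6,-36.6,123]),proj(S,[556.6,-36.6,131]))
E
```

```text
15.5 [ 589.6 -125.9   29.6] F [ 0.3 -1.   0.6] Fy -1.0 yaw err 0.03 socket x,y 0.3 -95.2 grip 0.4
[115, 114, 112, 113, 100, 96, 97, 98, 117, 119, 88, 66, 63, 52, 99, 121, 112, 71, 51, 49, 51, 51, 51, 49, 50, 51, 50, 60, 74, 76, 65, 62, 104, 121, 122, 77, 52, 54, 54, 54]
[115, 114, 113, 114, 101, 93, 89, 80, 72, 65, 65, 75, 78, 75, 60, 51, 50, 53, 52, 51, 52, 51, 52, 53, 56, 75, 78, 76, 56, 47, 58, 74, 79, 78, 78, 59, 53, 53, 54, 55]
[190.82026574 152.39797628] [190.32230253 149.44969651]
```

The lifting load has passed. I'm continuing gently to full travel.

Call:
apply_moves(
  increments=[
    [[0.001, 0, 0], 0, 0],
    [[0.001, 0, 0], 0, 0],
    [[0.001, 0, 0], 0, 0],
    [[0, 0, 0], 0, 0],
  ],
)

```text
clock: 15.88
position: [588.6, -123.7, 29.5]
eef_rot: [-0.0, 0.561, 0.828, -0.0]
force: [1.4, -1.8, -1.1]
gripper_width: 0.2
gripper_force: 1.0
```

```bash
python3 w.py
```

```text
15.8833 [ 588.6 -123.7   29.5] F [ 1.4 -1.8 -1.1] Fy -2.2 yaw err 0.029 socket x,y 0.2 -92.8 grip 0.2
```

Call:
apply_moves(
  increments=[
    [[0.001, 0, 0], 0, 0],
    [[0.001, 0, 0], 0, 0],
    [[0, 0, 0], 0, 0],
  ],
)

```text
clock: 16.13
position: [588.1, -122.5, 29.6]
eef_rot: [0.001, 0.561, 0.828, -0.0]
force: [1.3, -5.1, -1.0]
gripper_width: 0.8
gripper_force: 2.4
```

```bash
python3 w.py
```

```text
16.1333 [ 588.1 -122.5   29.6] F [ 1.3 -5.1 -1. ] Fy -5.2 yaw err 0.029 socket x,y 0.2 -91.5 grip 0.8
```

Call:
apply_moves(
  increments=[
    [[0.001, 0, 0], 0, 0],
    [[0.001, 0, 0], 0, 0],
    [[0, 0, 0], 0, 0],
  ],
)

```text
clock: 16.38
position: [588.0, -122.4, 29.7]
eef_rot: [0.002, 0.562, 0.827, -0.001]
force: [5.3, -10.1, -3.5]
gripper_width: 0.8
gripper_force: 5.6
```

```bash
python3 w.py
```

```text
16.3833 [ 588.  -122.4   29.7] F [  5.3 -10.1  -3.5] Fy -11.3 yaw err 0.028 socket x,y 0.1 -91.4 grip 0.8
```

At 11 N it no longer moves, so the wedge is at its end stop. I'm backing off and rising clear.

Call:
apply_moves(
  increments=[
    [[-0.005, 0, 0], 0, 0],
    [[-0.015, 0, 0], 0, 0],
    [[-0.03, 0, 0], 0, 0],
    [[-0.03, 0, 0], 0, 0],
    [[0, 0, -0.035], 0, 0],
    [[0, 0, -0.035], 0, 0],
    [[0, 0, -0.035], 0, 0],
    [[0, 0, -0.035], 0, 0],
  ],
)

```text
clock: 17.05
position: [616.6, -194.8, 170.5]
eef_rot: [-0.001, 0.561, 0.828, 0.0]
force: [0.8, 0.1, 0.6]
gripper_width: 0.3
gripper_force: 0.0
```

Call:
apply_moves(
  increments=[
    [[-0.04, 0, 0], 0, 0],
    [[0, 0, 0], 0, 0],
    [[0, 0, 0], 0, 0],
    [[0, 0, 0], 0, 0],
  ],
)

```text
clock: 17.38
position: [631.4, -231.6, 168.6]
eef_rot: [-0.001, 0.561, 0.828, 0.0]
force: [-0.4, -0.2, -0.1]
gripper_width: 0.6
gripper_force: 0.0
```

```bash
python3 w.py
python3 - <<'E'
from h import *
a=viewer.capture('scene'); b=viewer.capture('side'); np.save('scene4.npy',a)
c=np.zeros((400,800,3),np.uint8)
c[:,:400]=cv2.resize(a[130:230,165:265],(400,400),interpolation=3)
c[:,400:]=cv2.resize(b[148:228,254:334],(400,400),interpolation=3)
save('','end.png',c)
E
```

```text
17.3833 [ 631.4 -231.6  168.6] F [-0.4 -0.2 -0.1] Fy -0.0 yaw err 0.029 socket x,y 3.4 -208.8 grip 0.6
```

View pics/end.png

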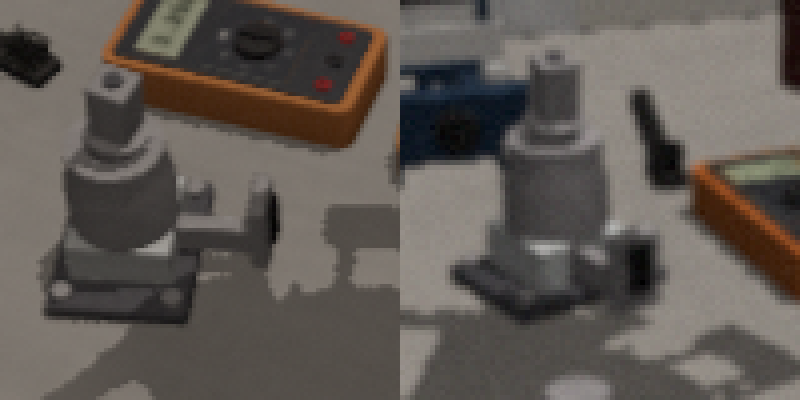

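The end picture shows the wedge plate driven close to the socket, at scene crop (268,222). The tool stands upright and raised, with a gap visible under the flange at (555,130) in the side crop. The arm is clear, so I'm handing in.

```bash
python3 -c "
from h import *
print(ticket.sign_off())"
```

```text
the job is handed in; nothing more can be done
None
```

The square-headed tool was seated in the socket and let go, then freed by pushing the wedge to its stop; it now stands loose, upright and raised. The job is handed in at about 17 s of the 64 s, with no verdict returned.

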